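# Roll the bean jar onto its felt mat

## Task

The closed bean jar was left lying on its side on the counter. Roll it across to the felt mat by pushing on its upper half with the fingertips, so that it comes to rest lying squarely along the middle of the mat. Do not grasp, lift or drag it, and leave the cups and everything else where they stand.

Things in the scene. Friction and masses are not known exactly. Their poses are not given: they have to be found in the camera images.
- jar: Smoky-grey smooth plastic bean jar, lying: cylinder 72 mm across, 150 mm long; the 30 mm at its +x end is a darker ribbed cap 65 mm across. About 0.35 kg, friction 0.25. Origin on its axis at mid-length, 36 mm up; x along the jar to the cap, level; y, z turn as it rolls (z up at first). Rolls straight and easily; knocked faster than 50 mm/s it runs on 10 to 30 mm. Must roll 130 to 220 mm, left or right, square to its axis
- mat: Thin flat pale grey felt mat fixed on the counter, 200 mm by 110 mm and under 1 mm thick (no step for the jar). Origin at its centre on the counter; x along its long side, y along its short side, z up. At the start its long side is parallel to the jar's axis
- cup_a: Cobalt blue ceramic cup without handle, 76 mm wide, 62 mm high, upright on the counter beyond one end of the rolling path; origin at the centre of its underside. To be left alone
- cup_b: A second identical cobalt blue cup beyond the other end of the rolling path; origin at the centre of its underside. To be left alone
- moka: Round stainless moka pot, 96 mm wide, 195 mm high, black handle, behind the work; origin at the centre of its underside. To be left alone
- tin: Round closed steel tin, 72 mm wide, 60 mm high, behind the work; origin at the centre of its underside. To be left alone
- jug: Small stainless milk jug, 84 mm wide, 100 mm high, behind the work; origin at the centre of its underside. To be left alone
- tamper: Steel tamper, 54 mm wide, 86 mm high, standing left of the work near the robot; origin at the centre of its underside. To be left alone
There are look-alikes about, which are no part of the job. What is shaped like the jar but green or yellow is not meant.

How it is judged:
By the outcome, as a careful person would: the job done as asked, in the order asked, and still so for the second after the job is handed in, with the robot touching nothing.
It also fails if it takes over 48 s, if anything falls off the work surface, if the arm or the gripper's body presses on something with over 40 N, if the wrist force passes 120 N, or if a joint passes its speed limit or range.

## Robot

A 6-joint arm with a two-finger parallel gripper is mounted at the origin on the work surface. World frame = base frame: x ahead of the robot, y to its left, z up, the work surface at z = 0. Lengths are in mm, angles in rad, forces in N, time in s.
With the tool pointing down it reaches from about 375 to 900 mm from the base axis. Payload 3.1 kg.
Tool frame: the origin (TCP) lies midway between the tips of the shut fingers; the grasp point (between the pads) lies 19 mm behind it; x points along the fingers, y is the direction in which the jaws open and shut, and the axes are right-handed (so a half turn about x gives the same grasp; the last joint's range is limited). The gripper opens to 85 mm and grips with 20 to 120 N. Pads are 22 mm wide; open, the fingers measure 114 mm over their backs; the gripper's body (76 mm by 85 mm) begins 54 mm behind the grasp point. The pads swing forward as they close: fully open they stand 13 mm farther back than shut.
Start: joints at [-1.478, 0.527, 1.433, -0, 1.181, -0.178], TCP at [167.213, -602.193, 231.31] pointing down, gripper open.
Joint ranges: [-3.08, 3.08], [-0.75, 2.2], [0.22, 2.44], [-1.43, 4.57], [0, 2.65], [-2.85, 2.85]. Speed limits (rad/s): [2.79, 2.79, 3.14, 3.14, 3.14, 3.14].

## Interface

Orientations are given as a unit quaternion [w, x, y, z].
In Python, from rig import robot, cams, close_job gives the robot as it stands.
- The arm moves only by the shell command python3 -m inch 'ROWS' [FORCE]. ROWS is JSON, a list that holds one entry, the list of rows, each a list of 7 numbers: the shift along the tool's x, y, z normalised to -1 to 1, where 1 is 0.2 m, then the turn, a rotation vector about the tool's x, y, z normalised to -1 to 1, where 1 is pi rad, then the opening, from 0 (shut) to 1 (fully open). In form: [[[tx, ty, tz, ax, ay, az, jaw], ...]]. A call has 1 to 8 rows; each row is the pose to reach, as a shift and turn from the pose measured when the call began, along the tool's axes at that moment, turning the shorter way round; what a row does not reach only later rows make up. A row lasts 1/12 s, in which the tool goes at most 41.7 mm and 7.16 degrees, less where a joint would pass 70% of its speed; a pose out of reach is approached as far as the arm can. A call with a number of a shift or a turn outside -1 to 1 is refused whole. A call with a gripper value outside its range is refused whole. The fingers move at their own pace and stop on an object; FORCE is the grip in N (left out, the last holds). Time passes only in rows, so rows that repeat a pose let the fingers close. It gives the time, the measured TCP pose, the force and the opening at its end, in the units of the state.
- robot.get_obs(): the state, without advancing time (a new reading comes with each control period).
- cams.get_image(name): name is "side" or "top" or "wrist"; returns a dict with "color" (480x640x3 uint8, red, green, blue), "depth" (480x640 float32, mm along the optical axis (not along the pixel's ray), 0 where there is no reading), "fx", "fy", "cx", "cy" (pixels), "cam_to_world" (4x4, takes a point from camera to world coordinates). Camera axes: x right, y down, z forward; pixel columns grow to the right and rows downward; lengths in mm; the calibration is good to about 2 mm. The wrist camera is an equidistant fisheye: a pixel r from the principal point sees the ray r / f radians off the axis. A picture is of the moment at which its call begins.
- close_job(): hands the job in, once; it reports no verdict.
The state is a dict: "clock": time; "joint_pos": joint angles; "joint_velocities": joint speeds; "joint_efforts": joint torques, N m; "position": TCP position; "eef_rot": TCP orientation; "force": force on the tool from outside, world axes, zero at the start; "moment": the same for the moment, N m; "width": finger opening in mm.
Only numpy, scipy, OpenCV 4.12 (cv2) and the standard library are available. Lean on these libraries where they do the work, as an engineer would, in place of code of your own. Each camera call takes 0.05 s, during which the arm holds its last target.

## Working session

There is one attempt and no reset: what is moved stays moved. The work goes in short steps, Python scripts to look and compute and a shell command to move; the robot and the scene stay as the last step left them, time stands still between calls to the robot, and variables do not carry over. Pictures are saved under pics/ and viewed, and the job is handed in when it is done.

```bash
ls && mkdir -p pics
python3 - <<'E'
from rig import robot,cams
import cv2
o=robot.get_obs();print(o)
for n in ("top","side"):
    im=cams.get_image(n);cv2.imwrite(f"pics/{n}0.png",im["color"][:,:,::-1])
    print(n,im["fx"],im["fy"],im["cx"],im["cy"]);print(im["cam_to_world"])
E
```

```text
pics
{'clock': 0.0, 'joint_pos': array([-1.47849870e+00,  5.28477086e-01,  1.43388654e+00, -8.59048181e-06,
        1.18140692e+00, -1.78504048e-01]), 'joint_velocities': array([-0.00278597,  0.00066318, -0.00069966, -0.00036903,  0.00187886,
       -0.00042538]), 'joint_efforts': array([-6.01310830e-05, -4.42344189e+01, -1.78025347e+01, -3.46923534e-04,
        8.30892037e-03,  6.74637988e-06]), 'position': array([ 167.14708439, -601.49747624,  230.33192773]), 'eef_rot': array([ 0.09468225,  0.70066465,  0.09622107, -0.7006039 ]), 'force': array([-0.09250065,  1.13163019,  0.80791589]), 'moment': array([-0.00744976,  0.00086746,  0.03430245]), 'width': 85.08076770130899}
top 481.7019780675705 481.7019780675705 319.7906746094551 243.9669956475575
[[ 1.95913118e-02 -9.88089809e-01  1.52626046e-01  3.76395998e+02]
 [-9.99233829e-01 -2.45237077e-02 -3.05015051e-02  1.31232524e+02]
 [ 3.38811829e-02 -1.51911544e-01 -9.87813215e-01  1.06325225e+03]
 [ 0.00000000e+00  0.00000000e+00  0.00000000e+00  1.00000000e+00]]
side 450.2605154617704 450.2605154617704 318.4466728932097 244.77656476793427
[[ 9.99491599e-01 -1.40831016e-02  2.86043531e-02  5.19604954e+02]
 [-3.06362514e-02 -6.72672884e-01  7.39305493e-01 -5.12952584e+02]
 [ 8.82965827e-03 -7.39805959e-01 -6.72762350e-01  6.46252593e+02]
 [ 0.00000000e+00  0.00000000e+00  0.00000000e+00  1.00000000e+00]]
```

View pics/top0.png

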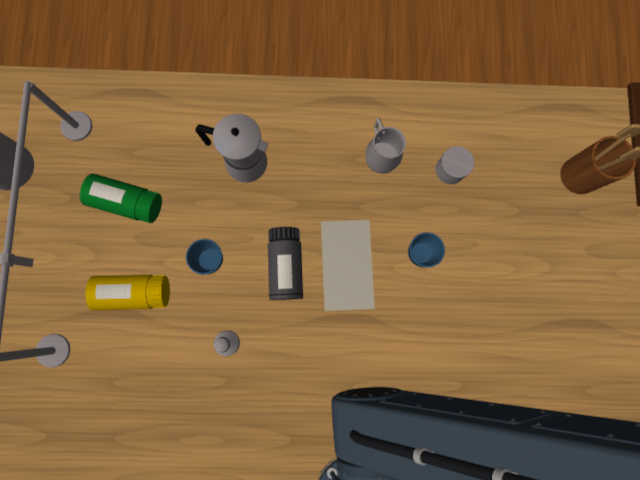

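View pics/side0.png

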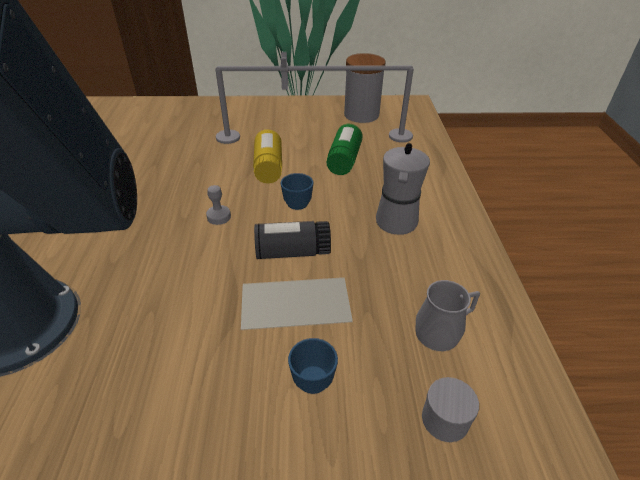

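The top view shows the grey jar at (285,263), with its cap up the image and a white label. The mat is at (347,265) and the cups are at (205,257) and (427,250). Jar-shaped things: grey (285,263), green (120,198) and yellow (128,292). I choose the grey one. The moka base and the brown/steel canister in the other view are not jar-shaped lying objects. Next I check the choice in a crop and measure.

```bash
cat > h.py <<'E'
import numpy as np,cv2
from rig import robot,cams
def ray(im,u,v):
    uv=np.atleast_2d(np.c_[u,v]).astype(float)
    d=np.c_[(uv[:,0]-im["cx"])/im["fx"],(uv[:,1]-im["cy"])/im["fy"],np.ones(len(uv))]
    T=im["cam_to_world"];return T[:3,3],d@T[:3,:3].T
def plane(im,u,v,z):
    o,d=ray(im,u,v);return o+d*((z-o[2])/d[:,2])[:,None]
def cloud(im,m):
    v,u=np.nonzero(m&(im["depth"]>0));o,d=ray(im,u,v);return o+d*im["depth"][v,u][:,None]
def big(m):
    n,l,s,c=cv2.connectedComponentsWithStats(m.astype(np.uint8));i=1+np.argmax(s[1:,4]);return l==i
def mat(im,roi):
    c=im["color"].astype(int);x0,y0,x1,y1=roi
    m=(c.min(2)>125)&(np.ptp(c,axis=2)<35);r=np.zeros_like(m);r[y0:y1,x0:x1]=1
    m=big(m&r);k=cv2.findContours(m.astype(np.uint8),0,2)[0][0]
    P=plane(im,*k[:,0].T,0.5)
    return cv2.minAreaRect(P[:,:2].astype(np.float32)),m.sum()
E
python3 - <<'E'
from h import *
roi={"top":(310,205,390,325),"side":(225,265,365,340)}
jr={"top":(255,215,312,312),"side":(245,210,340,268)}
for n in ("top","side"):
    im=cams.get_image(n);c=im["color"].astype(int)
    print(n,"mat",mat(im,roi[n]))
    P=cloud(im,np.ones((480,640),bool));
    x0,y0,x1,y1=jr[n];r=np.zeros((480,640),bool);r[y0:y1,x0:x1]=1
    P=cloud(im,r);J=P[(P[:,2]>15)]
    print(" jar n",len(J),"zmax",np.percentile(J[:,2],[50,98]),"min/max",J.min(0),J.max(0))
    top=J[J[:,2]>55];
    # ridge per x slice: axis from y of circle fit
    r_=[]
    for a in np.arange(J[:,0].min()+10,J[:,0].max()-10,10):
        S=J[abs(J[:,0]-a)<5]
        A=np.c_[2*S[:,1:],np.ones(len(S))];s=np.linalg.lstsq(A,(S[:,1:]**2).sum(1),rcond=None)[0]
        r_.append([a,s[0],s[1],np.sqrt(s[2]+s[0]**2+s[1]**2),len(S)])
    print(np.round(r_,1))
    # table + mat depths
    cv2.imwrite(f"pics/crop_{n}.png",cv2.resize(im["color"][y0-15:y1+15,x0-60:x1+60,::-1],None,fx=3,fy=3))
E
```

```text
top mat (((496.5169372558594, 37.30474090576172), (196.9645233154297, 107.25273895263672), 3.548663377761841), np.int64(4239))
 jar n 2395 zmax [65.40946068 73.1031528 ] min/max [415.17483312 134.99424435  15.96976226] [568.72981552 211.66487291  75.1299329 ]
[[425.2 170.8  36.3  35.1 158. ]
 [435.2 170.9  36.6  35.  167. ]
 [445.2 171.2  36.7  34.7 166. ]
 [455.2 172.1  37.   34.7 169. ]
 [465.2 172.9  37.   34.7 162. ]
 [475.2 173.6  37.   34.6 162. ]
 [485.2 173.9  36.8  34.8 158. ]
 [495.2 174.4  36.5  34.9 160. ]
 [505.2 175.   36.8  34.6 158. ]
 [515.2 175.9  36.4  34.9 161. ]
 [525.2 176.5  35.6  35.4 157. ]
 [535.2 176.2  37.5  33.  136. ]
 [545.2 177.8  35.8  32.3 150. ]
 [555.2 178.5  35.9  32.3 150. ]]
side mat (((498.41888427734375, 39.792911529541016), (198.96450805664062, 108.54168701171875), 3.6202852725982666), np.int64(4734))
 jar n 2591 zmax [59.0271104  72.39556235] min/max [417.19772842 134.31363608  15.13207509] [569.19587605 201.87836843  73.82142006]
[[427.2 171.7  36.4  34.7 176. ]
 [437.2 172.8  36.4  35.  176. ]
 [447.2 173.5  36.5  35.1 187. ]
 [457.2 174.1  36.3  35.2 178. ]
 [467.2 174.9  36.5  35.1 170. ]
 [477.2 175.3  36.3  35.3 176. ]
 [487.2 175.8  36.3  35.  174. ]
 [497.2 177.   36.2  35.4 172. ]
 [507.2 177.   36.5  35.  172. ]
 [517.2 177.4  36.5  34.6 173. ]
 [527.2 178.4  36.1  35.2 174. ]
 [537.2 177.2  36.9  32.8 167. ]
 [547.2 180.2  36.1  32.5 163. ]
 [557.2 180.6  35.9  32.6 168. ]]
```

The side-view crop can wait; I'll check the top crop and work out the moves.

View pics/crop_top.png

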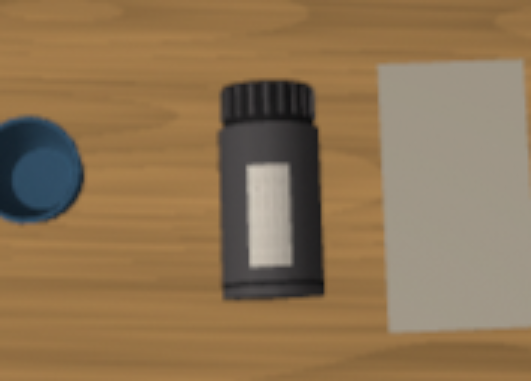

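```bash
cat >> h.py <<'E'
from scipy.spatial.transform import Rotation as R
A=np.radians(3.55); ax=np.array([np.cos(A),np.sin(A),0]); sq=np.array([np.sin(A),-np.cos(A),0])
def R0(): 
    q=robot.get_obs()["eef_rot"];return R.from_quat([q[1],q[2],q[3],q[0]])
def row(target,sgn=None):
    """units for a move to target, tool x down, tool y along sgn*axis"""
    o=robot.get_obs();r=R0();s=r.inv().apply(np.array(target)-o["position"])/200
    M=r.as_matrix()
    if sgn is None: sgn=np.sign(M[:,1]@ax)
    X=np.array([0,0,-1.]);Y=sgn*ax;G=R.from_matrix(np.c_[X,Y,np.cross(X,Y)])
    print("pos",o["position"].round(1),"shift",s.round(3),"turn",((r.inv()*G).as_rotvec()/np.pi).round(4),"t",round(o["clock"],2),"w",round(o["width"],1),"F",o["force"].round(1))
E
python3 - <<'E'
from h import *
print(R0().as_matrix().round(3))
im=cams.get_image("top");c=im["color"].astype(int)
# jar ends: mask by depth height
for n,roi in (("top",(255,215,312,312)),("side",(245,210,340,268))):
    im=cams.get_image(n);x0,y0,x1,y1=roi;r=np.zeros((480,640),bool);r[y0:y1,x0:x1]=1
    J=cloud(im,r);J=J[J[:,2]>30];s=J@ax;print(n,np.percentile(s,[0,.5,1,99,99.5,100]).round(1))
print("mat ax", np.array([497.4,38.5,0])@ax,"sq",np.array([497.4,38.5,0])@sq,"jar sq",[np.array(p)@sq for p in ([485.2,173.9,0],[487.2,175.8,0])])
im=cams.get_image("top")
for nm,(u,v) in dict(a=(205,243),a2=(205,257),b=(427,236),tam=(227,343)).items(): print(nm,plane(im,u,v,62))
row([400,-420,231])
row([400,-420,231],1);row([400,-420,231],-1)
E
```

```text
[[-0.     0.267 -0.964]
 [ 0.001 -0.964 -0.267]
 [-1.    -0.001 -0.   ]]
top [426.8 427.  427.5 575.1 576.3 577.3]
side [427.8 428.1 429.3 576.4 576.8 577.6]
mat ax 498.82946355478276 sq -7.627338306880988 jar sq [np.float64(-143.52294368013438), np.float64(-145.2954587465015)]
a [[527.19087916 340.08264287  62.        ]]
a2 [[497.77160463 338.44690458  62.        ]]
b [[ 553.88913372 -127.32290727   62.        ]]
tam [[323.39432045 284.4510251   62.        ]]
pos [ 167.2 -602.1  231.2] shift [ 1.000e-03 -5.660e-01 -1.365e+00] turn [-4.335e-01 -1.000e-04  1.000e-04] t 0.4 w 85.2 F [ 0.1  0.4 -1.1]
pos [ 167.2 -602.1  231.2] shift [ 1.000e-03 -5.660e-01 -1.365e+00] turn [-4.335e-01 -1.000e-04  1.000e-04] t 0.4 w 85.2 F [ 0.1  0.4 -1.1]
pos [ 167.2 -602.1  231.2] shift [ 1.000e-03 -5.660e-01 -1.365e+00] turn [5.665e-01 1.000e-04 1.000e-04] t 0.4 w 85.2 F [ 0.1  0.4 -1.1]
```

The crop shows a dark grey jar with a ribbed cap (at its top) and a white label. It is the right one. Plan: two part-open fingers side by side along the jar's axis, on its +y flank at z≈50, pushing it about 137 mm to −y. First I carry the tool round at height.

```bash
python3 -m inch '[[[0,-0.467,-0.975,-0.27,0,0,0.7],[0,-0.467,-0.975,-0.27,0,0,0.7],[0,-0.467,-0.975,-0.27,0,0,0.7],[0,-0.467,-0.975,-0.27,0,0,0.7],[0,-0.467,-0.975,-0.27,0,0,0.7],[0,-0.467,-0.975,-0.27,0,0,0.7],[0,-0.467,-0.975,-0.27,0,0,0.7],[0,-0.467,-0.975,-0.27,0,0,0.7]]]' 40
python3 -c "
from h import *
row([480,-290,231])"
```

```text
clock: 1.07
position: [331.2, -459.0, 231.4]
eef_rot: [0.377, 0.599, 0.377, -0.598]
force: [0.4, 0.6, 1.0]
width: 59.7
pos [ 331.2 -459.   231.4] shift [ 0.002  0.305 -1.084] turn [-0.1622  0.     -0.    ] t 1.07 w 59.7 F [0.4 0.6 1. ]
```

```bash
python3 -m inch '[[[0,0.3,-1,-0.162,0,0,0.7],[0,0.3,-1,-0.162,0,0,0.7],[0,0.3,-1,-0.162,0,0,0.7],[0,0.3,-1,-0.162,0,0,0.7],[0,0.3,-1,-0.162,0,0,0.7],[0,0.3,-1,-0.162,0,0,0.7],[0,0.3,-1,-0.162,0,0,0.7]]]'
python3 -c "
from h import *
row([480,-100,231]);print(R0().as_matrix().round(3))"
```

```text
clock: 1.65
position: [472.9, -303.3, 231.5]
eef_rot: [0.516, 0.484, 0.515, -0.484]
force: [-0.8, -0.5, 0.5]
width: 59.9
pos [ 472.9 -303.3  231.5] shift [ 0.002  0.099 -1.012] turn [ 0.0002  0.0001 -0.    ] t 1.65 w 59.9 F [-0.8 -0.5  0.5]
[[ 0.     0.998  0.063]
 [-0.     0.063 -0.998]
 [-1.     0.     0.   ]]
```

```bash
python3 -m inch '[[[0,0.05,-1,0,0,0,0.7],[0,0.05,-1,0,0,0,0.7],[0,0.05,-1,0,0,0,0.7],[0,0.05,-1,0,0,0,0.7],[0,0.05,-1,0,0,0,0.7],[0,0.05,-1,0,0,0,0.7]]]'
python3 -m inch '[[[0,0,-1,0,0,0,0.7],[0,0,-1,0,0,0,0.7],[0,0,-1,0,0,0,0.7],[0,0,-1,0,0,0,0.7],[0,0,-1,0,0,0,0.7],[0,0,-1,0,0,0,0.7]]]'
python3 -c "
from h import *
row(492*ax-219*sq+[0,0,120])
row(492*ax-219*sq*-1*-1+[0,0,120]);print(492*ax-219*sq)"
```

```text
clock: 2.15
position: [467.9, -98.9, 231.2]
eef_rot: [0.514, 0.484, 0.517, -0.484]
force: [-0.3, -0.0, 0.4]
width: 60.0
clock: 2.65
position: [454.4, 104.2, 232.0]
eef_rot: [0.514, 0.484, 0.518, -0.483]
force: [-0.6, 0.5, -0.2]
width: 59.9
pos [454.4 104.2 232. ] shift [ 0.563  0.164 -0.712] turn [ 0.0011 -0.0016  0.001 ] t 2.65 w 59.9 F [-0.6  0.5 -0.2]
pos [454.4 104.2 232. ] shift [ 0.563  0.164 -0.712] turn [ 0.0011 -0.0016  0.001 ] t 2.65 w 59.9 F [-0.6  0.5 -0.2]
[477.49554045 249.04419055   0.        ]
```

```bash
python3 -m inch '[[[0,0.164,-0.712,0.001,0,0.001,0.7],[0,0.164,-0.712,0.001,0,0.001,0.7],[0,0.164,-0.712,0.001,0,0.001,0.7],[0,0.164,-0.712,0.001,0,0.001,0.7],[0.4,0.164,-0.712,0.001,0,0.001,0.7],[0.4,0.164,-0.712,0.001,0,0.001,0.7],[0.4,0.164,-0.712,0.001,0,0.001,0.7]]]'
python3 - <<'E'
from h import *
for n in ("side","top","wrist"):
    im=cams.get_image(n);cv2.imwrite(f"pics/{n}1.png",im["color"][:,:,::-1])
row(492*ax-219*sq+[0,0,60])
E
```

```text
clock: 3.23
position: [474.0, 245.8, 146.2]
eef_rot: [0.511, 0.482, 0.518, -0.488]
force: [-1.1, -1.0, -1.0]
width: 60.1
pos [479.1 247.5 153.5] shift [ 0.467 -0.008 -0.006] turn [-0.0009 -0.0016 -0.0003] t 3.38 w 59.6 F [ 0.3  0.4 -0.1]
```

View pics/side1.png

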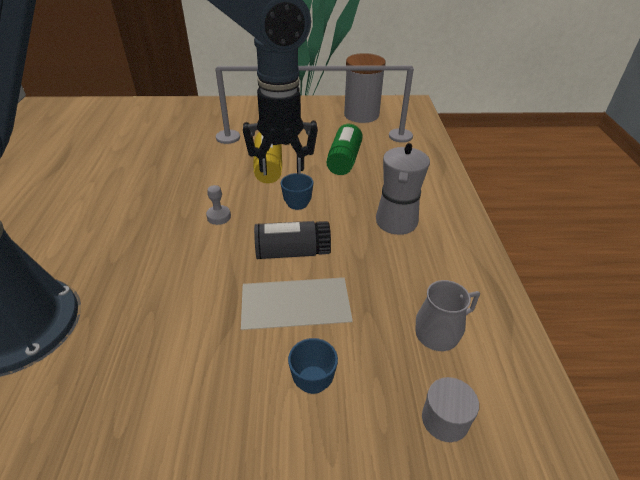

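View pics/wrist1.png

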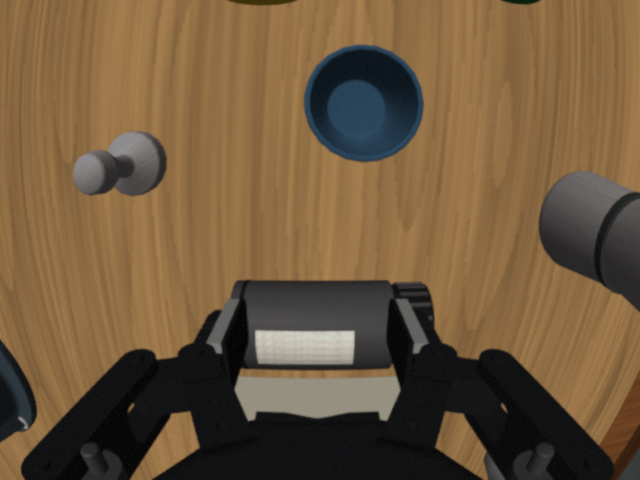

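The side view shows the open tips at about (268,176) and (299,174), behind the jar (290,240). The wrist view shows the jar ahead (320,325), with the cup clear at (363,105). I check the tips' real height, then go down.

```bash
python3 - <<'E'
from h import *
im=cams.get_image("side")
cv2.imwrite("pics/tips.png",cv2.resize(im["color"][110:260,220:350,::-1],None,fx=4,fy=4))
for n in ("side","top"):
    im=cams.get_image(n);P=cloud(im,np.ones((480,640),bool))
    s=P@ax;q=P@sq
    T=P[(abs(s-492)<70)&(abs(q+219)<25)&(P[:,2]>80)&(P[:,2]<230)]
    print(n,len(T),np.percentile(T[:,2],[0,1,5]),"s",(T[T[:,2]<190]@ax).min(),(T[T[:,2]<190]@ax).max(),"q",(T[T[:,2]<190]@sq).min(),(T[T[:,2]<190]@sq).max())
row(492*ax-219*sq+[0,0,60])
E
python3 -m inch '[[[0.2,0,0,0,-0.001,0,0.7],[0.2,0,0,0,-0.001,0,0.7],[0.3,0,0,0,-0.001,0,0.7],[0.4,0,0,0,-0.001,0,0.7],[0.4,0,0,0,-0.001,0,0.7],[0.4,0,0,0,-0.001,0,0.7]]]'
```

```text
side 790 [159.81935575 162.84266593 168.59615724] s 451.173714494043 537.153878754873 q -233.33384365328664 -206.31952839745261
top 36 [168.30872452 168.42488947 169.85283284] s 459.4999963077995 463.17623686072983 q -207.1541780438625 -206.90101326670964
pos [479.7 248.4 155.1] shift [ 0.476 -0.013 -0.001] turn [-0.0005 -0.0019 -0.0017] t 3.53 w 59.7 F [0.5 0.  0.6]
clock: 4.03
position: [480.1, 248.8, 76.2]
eef_rot: [0.515, 0.487, 0.514, -0.483]
force: [0.6, 0.0, 0.6]
width: 60.0
```

View pics/tips.png

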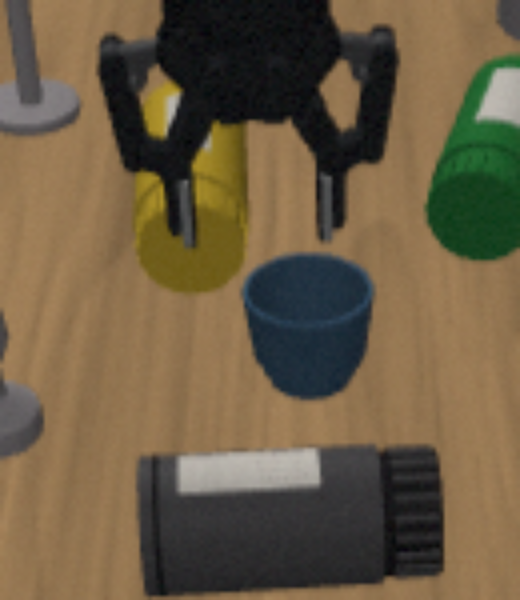

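```bash
python3 -m inch '[[[0.16,0,0,0,0,0,0.7],[0.16,0,0,0,0,0,0.7],[0.16,0,0,0,0,0,0.7]]]'
python3 - <<'E'
from h import *
row(492*ax-195*sq+[0,0,44])
im=cams.get_image("side");cv2.imwrite("pics/tips2.png",cv2.resize(im["color"][130:280,220:350,::-1],None,fx=4,fy=4))
P=cloud(im,np.ones((480,640),bool));s=P@ax;q=P@sq
T=P[(abs(s-492)<70)&(abs(q+219)<25)&(P[:,2]>20)&(P[:,2]<80)];print(np.percentile(T[:,2],[0,1,5]),(T@sq).max(),(T@ax).min(),(T@ax).max())
E
```

```text
clock: 4.28
position: [480.0, 248.8, 45.1]
eef_rot: [0.515, 0.486, 0.515, -0.483]
force: [-0.3, -0.4, -0.1]
width: 60.0
pos [480.  248.8  45.1] shift [ 0.005 -0.012  0.118] turn [-0.0005 -0.0008 -0.0012] t 4.28 w 60.0 F [-0.3 -0.4 -0.1]
[51.61744047 52.69703598 55.28975019] -206.49658458494127 451.41931271683944 536.2166691222184
```

View pics/tips2.png

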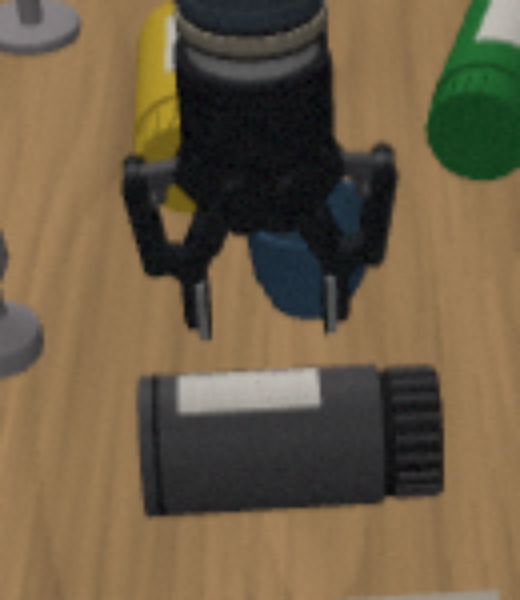

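```bash
python3 -m inch '[[[0,-0.005,0.02,0,0,-0.001,0.7],[0,-0.01,0.04,0,0,-0.001,0.7],[0,-0.01,0.06,0,0,-0.001,0.7],[0,-0.01,0.08,0,0,-0.001,0.7],[0,-0.01,0.09,0,0,-0.001,0.7],[0,-0.01,0.1,0,0,-0.001,0.7],[0,-0.01,0.11,0,0,-0.001,0.7],[0,-0.01,0.12,0,0,-0.001,0.7]]]'
python3 -c "
from h import *
row(492*ax-52*sq+[0,0,44])"
```

```text
clock: 5.0
position: [480.1, 224.8, 45.6]
eef_rot: [0.515, 0.486, 0.515, -0.483]
force: [-0.5, -0.1, 0.2]
width: 60.1
pos [480.1 224.8  45.6] shift [ 0.006 -0.004  0.713] turn [-0.0005 -0.001  -0.0008] t 5.0 w 60.1 F [-0.5 -0.1  0.2]
```

```bash
python3 -m inch '[[[0.004,0,0.01,0,0,0,0.7],[0.004,0,0.02,0,0,0,0.7],[0.004,0,0.03,0,0,0,0.7],[0.004,0,0.04,0,0,0,0.7],[0.004,0,0.052,0,0,0,0.7],[0.004,0,0.064,0,0,0,0.7],[0.004,0,0.076,0,0,0,0.7],[0.004,0,0.088,0,0,0,0.7]]]'
cat >> h.py <<'E'
def jar(im):
    """depth points 20-80 high near jar, circle fits per slice -> axis line"""
    c=im["color"].astype(int)
    P=cloud(im,np.ones((480,640),bool));s=P@ax;q=P@sq
    m=(s>420)&(s<585)&(q>-240)&(q<90)&(P[:,2]>12)&(P[:,2]<80)
    return P[m]
def fit(J,tcpq=None):
    s=J@ax;q=J@sq;z=J[:,2]
    if tcpq is not None: k=q>tcpq+14;s,q,z=s[k],q[k],z[k]
    # front half: fixed-radius circle by z: use linear lstsq per slice
    out=[]
    for a in np.arange(432,545,8):
        k=abs(s-a)<4
        if k.sum()<40: continue
        from scipy.optimize import least_squares
        r=least_squares(lambda p:np.hypot(q[k]-p[0],z[k]-p[1])-35.5,[np.median(q[k])-10,36],loss="soft_l1",x_scale=1).x
        out.append([a,*r])
    out=np.array(out);f=np.polyfit(out[:,0],out[:,1],1)
    print("slices",len(out),"q@mid",np.polyval(f,499).round(1),"tilt deg",np.degrees(f[0]).round(2),"zc",np.median(out[:,2]).round(1),"res",np.std(out[:,1]-np.polyval(f,out[:,0])).round(2),"s",np.percentile(s,[.3,99.7]).round(1))
E
python3 - <<'E'
from h import *
row(492*ax-52*sq+[0,0,44])
t=robot.get_obs()["position"]@sq;print("tcp q",t)
for n in("side","top"):
    im=cams.get_image(n);fit(jar(im),t)
    cv2.imwrite(f"pics/{n}3.png",cv2.resize(im["color"][130:350,180:450,::-1],None,fx=2.5,fy=2.5))
E
```

```text
clock: 5.67
position: [481.2, 206.9, 44.8]
eef_rot: [0.515, 0.486, 0.515, -0.483]
force: [0.4, 0.2, -0.4]
width: 59.9
pos [481.2 206.9  44.8] shift [ 0.002 -0.005  0.624] turn [-0.0005 -0.001  -0.0009] t 5.67 w 59.9 F [ 0.4  0.2 -0.4]
tcp q -176.75311489854136
slices 15 q@mid -135.9 tilt deg -0.09 zc 35.9 res 0.14 s [428.  577.5]Traceback (most recent call last):
  File "<stdin>", line 5, in <module>
  File "h.py", line 47, in fit
    out=np.array(out);f=np.polyfit(out[:,0],out[:,1],1)
                                   ~~~^^^^^
IndexError: too many indices for array: array is 1-dimensional, but 2 were indexed
```

View pics/side3.png

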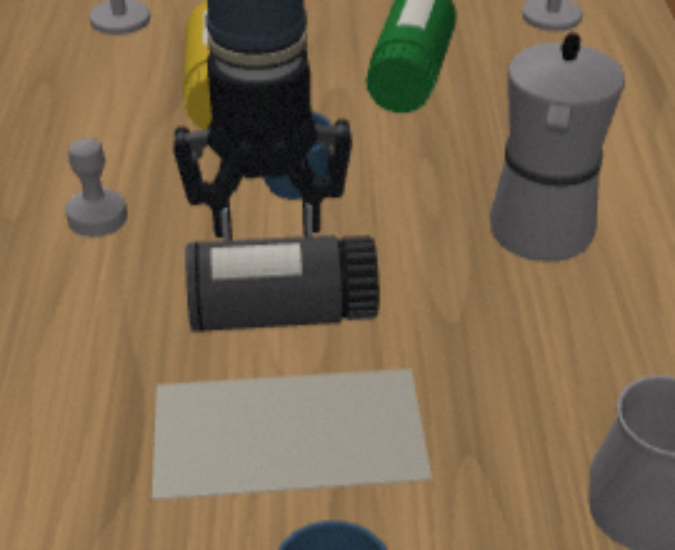

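The jar rolls squarely ahead of the two fingertips: about 9 mm so far, tilt −0.1°. In the side view's own frame the target is q = −8.9. I keep pushing at about 35 mm/s.

```bash
python3 -m inch '[[[0,0,0.014,0,0,0,0.7],[0,0,0.028,0,0,0,0.7],[0,0,0.042,0,0,0,0.7],[0,0,0.056,0,0,0,0.7],[0,0,0.07,0,0,0,0.7],[0,0,0.084,0,0,0,0.7],[0,0,0.098,0,0,0,0.7],[0,0,0.112,0,0,0,0.7]]]'
python3 -m inch '[[[0,0,0.014,0,0,0,0.7],[0,0,0.028,0,0,0,0.7],[0,0,0.042,0,0,0,0.7],[0,0,0.056,0,0,0,0.7],[0,0,0.07,0,0,0,0.7],[0,0,0.084,0,0,0,0.7],[0,0,0.098,0,0,0,0.7],[0,0,0.112,0,0,0,0.7]]]'
cat > chk.py <<'E'
from h import *
row(492*ax-49.8*sq+[0,0,44])
t=robot.get_obs()["position"]@sq;print("tcp q",round(t,1))
im=cams.get_image("side");fit(jar(im),t)
E
python3 chk.py
```

```text
clock: 6.43
position: [482.5, 184.1, 44.7]
eef_rot: [0.515, 0.486, 0.515, -0.484]
force: [-0.3, 0.5, -0.2]
width: 60.1
clock: 7.1
position: [483.9, 161.5, 44.6]
eef_rot: [0.515, 0.486, 0.515, -0.483]
force: [0.6, 0.6, -1.0]
width: 60.0
pos [483.9 161.5  44.6] shift [ 0.002 -0.004  0.407] turn [-0.0007 -0.001  -0.0008] t 7.1 w 60.0 F [ 0.6  0.6 -1. ]
tcp q -131.2
slices 15 q@mid -90.1 tilt deg -0.14 zc 35.8 res 0.13 s [428.3 576.9]
```

```bash
python3 -m inch '[[[0,0,0.014,0,0,0,0.7],[0,0,0.028,0,0,0,0.7],[0,0,0.042,0,0,0,0.7],[0,0,0.056,0,0,0,0.7],[0,0,0.07,0,0,0,0.7],[0,0,0.084,0,0,0,0.7],[0,0,0.098,0,0,0,0.7],[0,0,0.112,0,0,0,0.7]]]'
python3 -m inch '[[[0,0,0.014,0,0,0,0.7],[0,0,0.028,0,0,0,0.7],[0,0,0.042,0,0,0,0.7],[0,0,0.056,0,0,0,0.7],[0,0,0.07,0,0,0,0.7],[0,0,0.084,0,0,0,0.7],[0,0,0.098,0,0,0,0.7],[0,0,0.112,0,0,0,0.7]]]'
python3 chk.py
```

```text
clock: 7.82
position: [485.3, 138.4, 44.5]
eef_rot: [0.514, 0.486, 0.515, -0.484]
force: [-0.6, 0.4, 0.4]
width: 59.9
clock: 8.48
position: [486.6, 115.8, 44.5]
eef_rot: [0.514, 0.486, 0.515, -0.484]
force: [0.4, 0.7, -0.9]
width: 59.9
pos [486.6 115.8  44.5] shift [ 0.002 -0.004  0.178] turn [-0.0008 -0.0009 -0.0007] t 8.48 w 59.9 F [ 0.4  0.7 -0.9]
tcp q -85.4
slices 15 q@mid -44.4 tilt deg -0.01 zc 35.8 res 0.12 s [428.7 577. ]
```

35.6 mm to go. One more full call, then a slowing one.

```bash
python3 -m inch '[[[0,0,0.012,0,0,0,0.7],[0,0,0.024,0,0,0,0.7],[0,0,0.036,0,0,0,0.7],[0,0,0.048,0,0,0,0.7],[0,0,0.06,0,0,0,0.7],[0,0,0.072,0,0,0,0.7],[0,0,0.082,0,0,0,0.7],[0,0,0.092,0,0,0,0.7]]]'
python3 chk.py
```

```text
clock: 9.2
position: [487.7, 96.8, 44.4]
eef_rot: [0.514, 0.486, 0.515, -0.484]
force: [-0.4, -0.1, 0.4]
width: 59.5
pos [487.7  96.8  44.4] shift [ 0.002 -0.004  0.083] turn [-0.0009 -0.0008 -0.0007] t 9.2 w 59.5 F [-0.4 -0.1  0.4]
tcp q -66.4
slices 15 q@mid -25.2 tilt deg -0.07 zc 35.8 res 0.1 s [428.8 577.5]
```

```bash
python3 -m inch '[[[0,0,0.01,0,0,0,0.7],[0,0,0.02,0,0,0,0.7],[0,0,0.03,0,0,0,0.7],[0,0,0.039,0,0,0,0.7],[0,0,0.047,0,0,0,0.7],[0,0,0.054,0,0,0,0.7],[0,0,0.06,0,0,0,0.7],[0,0,0.064,0,0,0,0.7]]]'
python3 chk.py
python3 - <<'E'
from h import *
for n,roi in(("top",(310,205,390,325)),("side",(225,255,365,340))):
    im=cams.get_image(n);cv2.imwrite(f"pics/{n}5.png",cv2.resize(im["color"][190:350,220:450,::-1],None,fx=3,fy=3))
E
```

```text
clock: 9.92
position: [488.6, 83.6, 44.3]
eef_rot: [0.514, 0.486, 0.515, -0.484]
force: [-1.0, -0.5, -0.1]
width: 59.7
pos [488.6  83.6  44.3] shift [ 0.002 -0.004  0.017] turn [-0.001  -0.0008 -0.0007] t 9.92 w 59.7 F [-1.  -0.5 -0.1]
tcp q -53.2
slices 15 q@mid -11.6 tilt deg -0.05 zc 35.8 res 0.12 s [428.2 577.5]
```

View pics/side5.png

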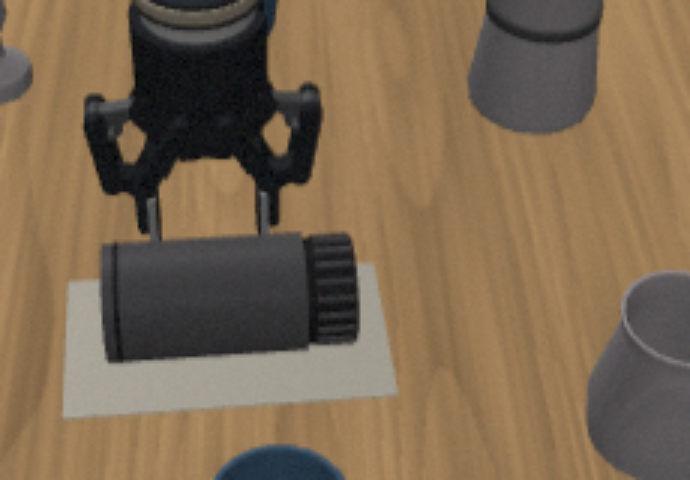

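The side view shows the jar lying along the mat, about 2.7 mm short. One last small slow push, then I back off.

```bash
python3 -m inch '[[[0,0,0.004,0,0,0,0.7],[0,0,0.008,0,0,0,0.7],[0,0,0.011,0,0,0,0.7],[0,0,0.013,0,0,0,0.7],[0,0,0.013,0,0,0,0.7],[0,0,0.013,0,0,0,0.7]]]'
python3 chk.py
python3 -m inch '[[[0,0,-0.02,0,0,0,0.7],[0,0,-0.06,0,0,0,0.7],[0,0,-0.12,0,0,0,0.7],[0,0,-0.2,0,0,0,0.7],[0,0,-0.25,0,0,0,0.7],[0,0,-0.25,0,0,0,0.7]]]'
python3 chk.py
```

```text
clock: 10.57
position: [488.7, 81.1, 44.3]
eef_rot: [0.514, 0.486, 0.515, -0.484]
force: [0.2, -0.0, -0.4]
width: 60.1
pos [488.7  81.1  44.3] shift [ 0.001 -0.004  0.004] turn [-0.001  -0.0008 -0.0007] t 10.57 w 60.1 F [ 0.2 -0.  -0.4]
tcp q -50.7
slices 15 q@mid -9.4 tilt deg -0.12 zc 35.8 res 0.08 s [428.  577.4]
clock: 11.12
position: [485.2, 133.4, 44.5]
eef_rot: [0.515, 0.485, 0.515, -0.483]
force: [0.9, -0.0, -0.1]
width: 59.8
pos [485.2 133.4  44.5] shift [ 0.002 -0.003  0.266] turn [ 0.     -0.0009 -0.0007] t 11.12 w 59.8 F [ 0.9 -0.  -0.1]
tcp q -103.1
slices 15 q@mid -9.3 tilt deg -0.08 zc 35.9 res 0.07 s [428.1 577.5]
```

```bash
python3 -m inch '[[[-0.2,0,-0.1,0,0,0,0.7],[-0.4,0,-0.2,0,0,0,0.7],[-0.6,0,-0.5,0,0,0,0.7],[-0.8,0,-0.8,0,0,0,0.7],[-0.9,0,-0.8,0,0,0,0.7],[-0.9,0,-0.8,0,0,0,0.7],[-0.9,0,-0.8,0,0,0,0.7],[-0.9,0,-0.8,0,0,0,0.7]]]'
python3 chk.py
python3 - <<'E'
from h import *
for n in("top","side"):
    im=cams.get_image(n);J=jar(im);print(n);fit(J,-60) if len(J)>500 else print(len(J))
    cv2.imwrite(f"pics/{n}6.png",im["color"][:,:,::-1])
E
```

```text
clock: 11.83
position: [475.8, 292.9, 226.5]
eef_rot: [0.517, 0.486, 0.515, -0.481]
force: [0.9, -1.0, -0.0]
width: 59.6
pos [475.8 292.9 226.5] shift [ 0.909 -0.014  1.068] turn [ 0.0008 -0.001  -0.002 ] t 11.83 w 59.6 F [ 0.9 -1.  -0. ]
tcp q -262.9
slices 15 q@mid -9.3 tilt deg -0.03 zc 35.7 res 0.1 s [428.1 577.4]
top
slices 15 q@mid -7.3 tilt deg 0.01 zc 35.8 res 0.17 s [426.8 576.2]
side
slices 15 q@mid -9.4 tilt deg -0.12 zc 35.8 res 0.08 s [428.1 577.5]
```

View pics/top6.png

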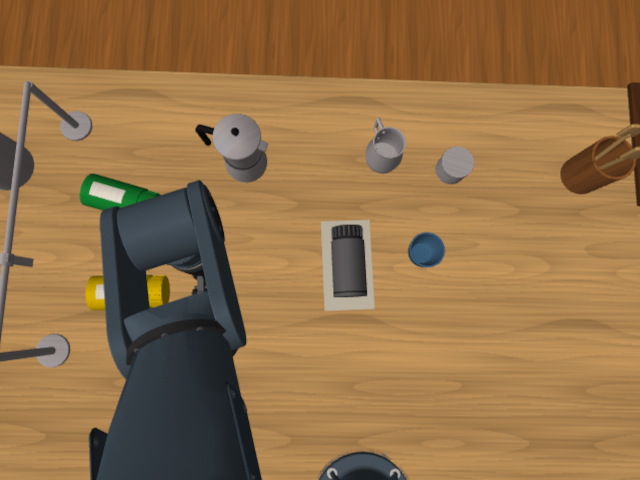

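View pics/side6.png

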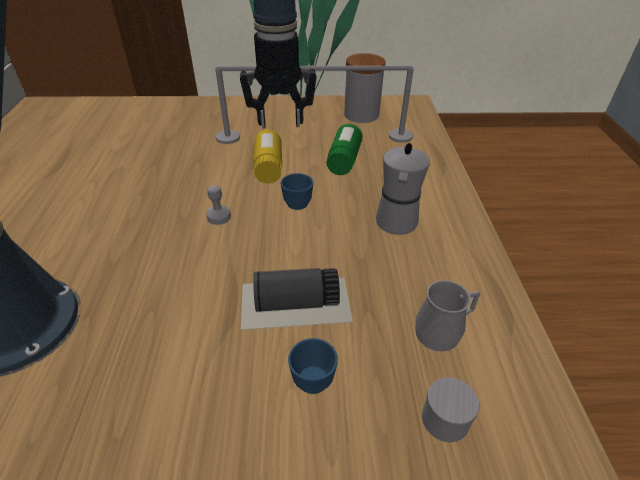

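The jar lies along the middle of the mat at (348,262) in the top view. It is within 1 mm across in both views, and the cups and the rest are where they were. It is at rest and the gripper is well clear.

```bash
python3 -m inch '[[[0,0,0,0,0,0,0.7],[0,0,0,0,0,0,0.7],[0,0,0,0,0,0,0.7]]]' && python3 chk.py && python3 -c "
from rig import close_job
print(close_job())"
```

```text
clock: 12.23
position: [473.7, 289.1, 222.1]
eef_rot: [0.514, 0.484, 0.516, -0.486]
force: [0.0, -0.6, -0.3]
width: 60.1
pos [473.7 289.1 222.1] shift [0.89  0.013 1.047] turn [-0.0008 -0.      0.0013] t 12.23 w 60.1 F [ 0.  -0.6 -0.3]
tcp q -259.2
slices 15 q@mid -9.4 tilt deg -0.09 zc 35.8 res 0.14 s [428.1 577.5]
the job is handed in; nothing more can be done
None
```

The grey jar now lies along the middle of the felt mat, and the job was handed in after about 12 s of the 48 s allowed. I set two part-open fingertips on the jar's far flank, about 51 mm up, and rolled it about 136 mm to the right at no more than about 35 mm/s. Then I backed off and lifted the arm clear.

- **Position across the mat:** the jar's axis is within about 1 mm of the mat's centreline in each camera's own frame (top −7.3 against −6.5 mm, side −9.4 against −8.9 mm). The two cameras differ by about 2 mm in absolute position, as the calibration allows.
- **Angle and height:** the jar is within about 0.1° of the mat's long side and sits at axis height 36 mm. It was still at rest in the last check.
- **Position along the mat:** the jar sits about 3 mm off the mat's centre towards its cap end. That offset was there at the start, and rolling square to the axis cannot remove it.
- **Everything else:** nothing but the jar looks moved in the last pictures; I judged this by eye, not by measurement. The wrist force reading stayed at about 1 N throughout.

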